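Hang the test tile on the empty hook inside the ware rack

ROBOT

A 6-joint arm with a two-finger parallel gripper is mounted at the origin on the work surface. World frame = base frame: x ahead of the robot, y to its left, z up, the work surface at z = 0. Lengths are in m, angles in degrees, forces in N, time in s.
With the tool pointing down it reaches from about 0.375 to 0.975 m from the base axis. Payload 3.8 kg.
Tool frame: the origin (TCP) lies at the very end of the fingers, on their centre line; the grasp point (between the pads) lies 19 mm behind it (r.tcp_to_grasp is the distance from the TCP to the grasp point, in m); z points along the fingers, y is the line along which they close (so a half turn about z gives the same grasp; the last joint's range is limited). The gripper opens to 88 mm and grips with 3 to 60 N. Pads are 18 mm wide; open, the fingers measure 123 mm over their backs; the gripper's body (75 mm by 187 mm) begins 45 mm behind the grasp point.
Start: joints at [-78.948, 15.12, 91.902, -0, 72.978, -2.114], TCP at [0.154, -0.657, 0.239] pointing down, gripper open.
Joint ranges: [-150.88, 150.88], [-54.13, 125.18], [17.81, 147.31], [-75.09, 255.09], [0, 152.58], [-146.25, 146.25]. Speed limits (degrees/s): [147.25, 147.25, 180, 180, 180, 180].

INTERFACE

Orientations are given as [roll, pitch, yaw] about the fixed x, y, z axes, in that order (R = Rz(yaw) Ry(pitch) Rx(roll)).
In Python, from station import telemetry, optics, order, r gives the robot as it stands.
- The arm moves only by the tool drive_tool, never from a script. Its argument "plan" is a list of rows, each a list of 3 entries, a list of its own where there are three numbers: the turn, a rotation vector about the tool's x, y, z in degrees, then the shift along the tool's x, y, z in cm, then the opening, from -1 (shut) to 1 (fully open). In form: [[[wx, wy, wz], [dx, dy, dz], gripper], ...]. A call has 1 to 5 rows; each row is the pose to reach, as a shift and turn from the pose commanded when the call began, along the tool's axes at that moment; what a row does not reach only later rows make up. A row lasts 1/10 s, in which the tool goes at most 50 mm and 8.59 degrees, less where a joint would pass 70% of its speed; a pose out of reach is approached as far as the arm can. A call with a gripper value outside its range is refused whole. The fingers move at their own pace and stop on an object; "force" is the grip in N (left out, the last holds). Time passes only in rows, so rows that repeat a pose let the fingers close. It gives the time, the measured TCP pose, the force, the opening and the grip force at its end, in the units of the state.
- telemetry.sense(): the state, without advancing time (a new reading comes with each control period).
- optics.read_camera(name): name is "scene" or "side" or "wrist"; returns a dict with "pixels" (400x640x3 uint8, red, green, blue), "mtx" (3x3 intrinsics, pixels), "T" (4x4, takes a point from camera to world coordinates). Camera axes: x right, y up, looking along -z (the intrinsics and any distortion apply to the point x, -y, -z); pixel columns grow to the right and rows downward; lengths in m; the calibration is good to about 2 mm. A picture is of the moment at which its call begins. There is no depth.
- order.sign_off(): hands the job in; it is judged then, once.
The state is a dict: "t": time; "joints": joint angles; "joint_velocities": joint speeds; "effort": joint torques, N m; "tool_pos": TCP position; "tcp_rot": TCP orientation; "force": force on the tool from outside, world axes, zero at the start; "wrist_torque": the same for the moment, N m; "opening": finger opening in m; "gripper_force": force on a finger pad.
Only numpy, scipy, OpenCV 4.12 (cv2) and the standard library are available. Lean on these libraries where they do the work, as an engineer would, in place of code of your own. Each camera call takes 0.05 s, during which the arm holds its last target. There are 200 camera calls.

TASK

Take the loose test tile that lies across the kiln brick and hang it by its hole on the one empty hook inside the low ware rack, tilting it to pass under the rack's deep front edge, so that it hangs upright and still, next to the two tiles already there. Do not knock or shift the two hung tiles, the jar or the two kiln props.

Things in the scene. Friction and masses are not known exactly. Their poses are not given: they have to be found in the camera images.
- tile: loose off-white bisque test tile, flat strip 170 x 46 x 9 mm (x, y, z), about 130 g, shallow round reliefs on its upper face, one 26 mm through-hole near one end. Origin: centre of underside; x along it towards the hole end, z out of the relief face. Starts flat, relief up, across the brick, underside 35 mm above the bench; its plain end overhangs by 40 mm or more: pinch across the width
- tile_hole (a point): centre of the tile's hole at mid thickness: 67 mm from the tile's centre along +x (18 mm from the hole end, 152 mm from the plain end), 4.5 mm above its underside; axes as the tile's
- hook: the empty hook, fixed, steel rod 6 mm thick. Origin on the bench below its upturned tip; axes as the rack's (-x out of the front). Centre line: level at z = 195 mm from a collar at the rear rail (x = 23 mm) to x = 0, where it turns up and ends at z = 222 mm. A hung tile has its hole round the level part, hole centre about 185 mm up, plain end down, relief to -x
- hook_tip (a point): top of the empty hook's upturned tip, 222 mm above the bench; axes as the hook's
- rack: low ware rack, dark steel angle, fixed, open below its edges on all sides; roof of two grey kiln battens, underside z = 275 mm, x from -93 to 50 mm, with a slit x = -15 to 14 mm over the hook tips; tiles on top up to z = 304 mm. Origin on the bench below the middle of the three hooks (y = -70, 0, 70 mm; any may be the empty one). -x points out of its front, towards the robot
- rack_edge (a point): middle of the lower rim of the rack's deep front edge plate, at rack x = -84, y = 0, z = 215 mm: the plate is 8 mm thick, z 215 to 275 mm, the full 340 mm width, lower than the hook tips. Same plates along both sides at y = -170 and 170 mm. Posts 14 mm square at x = -84 and 33, y = -170 and 170 mm
- rack_rail (a point): middle of the rack's rear upper rail, at rack x = 30, y = 0, z = 193 mm: flat bar 8 mm thick, 20 mm high, full width, carries the hooks. A second bar, 16 mm high, runs below it at z = 95 mm, its front face at x = 18 mm: hung tiles come to rest against it or just in front
- brick: pale kiln brick on the bench, fixed, 60 x 90 x 35 mm, the tile lies across its 60 mm side; origin: centre of underside, x along the tile's length to within 9 degrees
- hung_a: a test tile like the loose one, already hanging loosely on an occupied hook. Origin: middle of its bottom edge, z up the tile, about 33 mm above the bench; 46 mm wide along y, 170 mm tall
- hung_b: the other hanging test tile, same as hung_a
- prop_round: round pale kiln prop standing loose, 44 mm diameter, 90 mm tall; origin: centre of underside
- prop_square: square pale kiln prop standing loose, 45 x 45 x 50 mm; origin: centre of underside
- jar: closed glass jar with white cap standing loose, 60 mm diameter, 100 mm tall; origin: centre of underside
There are look-alikes about, which are no part of the job. What is shaped like the tile but pink or red is not meant.

How it is judged:
By the outcome, as a careful person would: the job done as asked, in the order asked, and still so for the second after the job is handed in, with the robot touching nothing.
It also fails if it takes over 58 s, if anything falls off the work surface, if the arm or the gripper's body presses on something with over 40 N, if the wrist force passes 120 N, or if a joint passes its speed limit or range.

## Working session

There is one attempt and no reset: what is moved stays moved. The work goes in short steps, Python scripts to look and compute and a tool call to move; the robot and the scene stay as the last step left them, time stands still between calls to the robot, and variables do not carry over. Pictures are saved under pics/ and viewed, at most 14 in all, crops included, and the job is handed in when it is done.

Besides the shell and the picture viewer there is one more tool, called after "Call:" as name(argument=value, ...) on one line, values as JSON. drive_tool: Moves the arm, as the interface text tells. Its arguments: {"type":"object","properties":{"plan":{"type":"array"},"force":{"type":"number"}},"required":["plan"]}

```bash
ls; mkdir -p pics
cat > h.py <<'E'
import numpy as np, cv2
from scipy.spatial.transform import Rotation as R
from station import telemetry, optics, order, r
def snap(n,f):
    c=optics.read_camera(n); cv2.imwrite('pics/'+f+'.png',c['pixels'][:,:,::-1]); np.savez('pics/'+f+'.npz',K=c['mtx'],T=c['T']); return c
def ray(f,u,v):
    d=np.load('pics/'+f+'.npz');K,T=d['K'],d['T']
    p=np.linalg.inv(K)@[u,v,1]; d=T[:3,:3]@[p[0],-p[1],-p[2]]
    return T[:3,3],d
def atz(f,u,v,z):
    o,d=ray(f,u,v); return o+d*(z-o[2])/d[2]
def tri(obs):
    A=np.zeros((3,3));b=np.zeros(3)
    for f,u,v in obs:
        o,d=ray(f,u,v); d/=np.linalg.norm(d); P=np.eye(3)-np.outer(d,d);A+=P;b+=P@o
    x=np.linalg.solve(A,b)
    return x,[np.linalg.norm(np.cross(x-ray(*q)[0],ray(*q)[1]/np.linalg.norm(ray(*q)[1])))for q in obs]
def proj(f,X):
    d=np.load('pics/'+f+'.npz');K,T=d['K'],d['T']
    q=T[:3,:3].T@(np.asarray(X)-T[:3,3]); p=K@[q[0],-q[1],-q[2]]; return p[:2]/p[2]
E
python3 -c "
from h import *
a=snap('scene','s0');b=snap('side','d0');w=snap('wrist','w0')
s=telemetry.sense();print(s)
for c in(a,b,w):print({k:v for k,v in c.items() if k!='pixels'})
"
```

```text
pics
{'t': 0.15, 'joints': array([-7.89467564e+01,  1.51596721e+01,  9.19625948e+01,  7.68581545e-04,
        7.29795855e+01, -2.11533746e+00]), 'joint_velocities': array([-0.04774464, -0.10927747, -0.23732426,  0.01672661,  0.04821689,
       -0.02884677]), 'effort': array([ 3.78334717e-04, -5.02846134e+01, -3.57470477e+01,  7.28026615e-02,
        2.49929616e-02, -9.49089826e-05]), 'tool_pos': array([ 0.15365881, -0.65670384,  0.23767546]), 'tcp_rot': array([-1.79898244e+02, -4.49351337e-03,  1.31683514e+01]), 'force': array([ 0.3618426 ,  0.16774973, -0.71405613]), 'wrist_torque': array([ 0.01340153,  0.03330473, -0.03780379]), 'gripper_force': 0.0, 'opening': 0.08782766579973587}
{'mtx': array([[520.97618201,   0.        , 320.57985476],
       [  0.        , 520.97618201, 199.21660601],
       [  0.        ,   0.        ,   1.        ]]), 'T': array([[ 0.20860759, -0.62301066,  0.75388368,  1.47207639],
       [ 0.97793236,  0.14190655, -0.15333244, -0.07685435],
       [-0.01145328,  0.76923355,  0.63886506,  0.98439825],
       [ 0.        ,  0.        ,  0.        ,  1.      
[... 230 characters left out ...]
392],
       [-0.04250527, -0.66734124,  0.74353814,  1.11101634],
       [-0.00481974,  0.74433903,  0.66778453,  1.07034337],
       [ 0.        ,  0.        ,  0.        ,  1.        ]])}
{'mtx': array([[340.58340419,   0.        , 316.64079409],
       [  0.        , 340.58340419, 197.71463628],
       [  0.        ,   0.        ,   1.        ]]), 'T': array([[ 2.27420498e-01,  9.23007173e-01,  3.10383110e-01,
         2.33752310e-01],
       [-9.73796197e-01,  2.15866619e-01,  7.15721242e-02,
        -6.38115121e-01],
       [-9.39768360e-04, -3.18526861e-01,  9.47913369e-01,
         3.82349091e-01],
       [ 0.00000000e+00,  0.00000000e+00,  0.00000000e+00,
         1.00000000e+00]])}
```

View pics/s0.png

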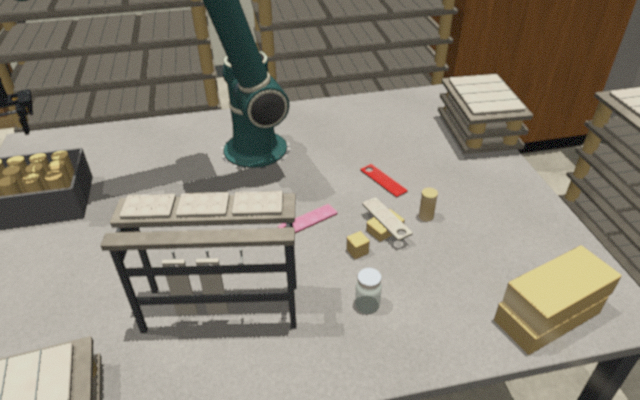

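View pics/d0.png

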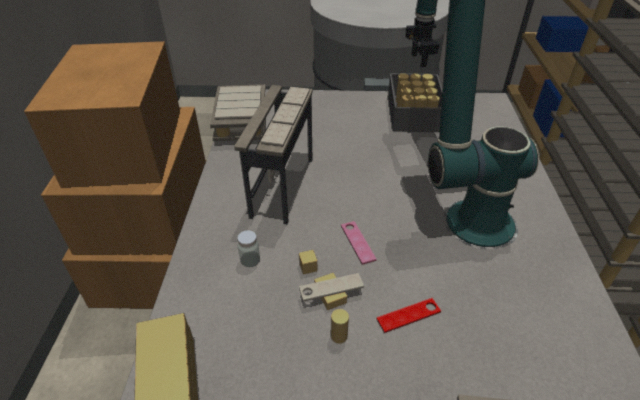

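The scene view shows the rack from behind, with hung tiles near (173,280) and (207,280), an empty hook near (241,252), and the tile at (387,218) across the brick. The side view shows the tile from (303,293) at its hole end to (362,283) at its plain end. I'll enlarge both.

```bash
python3 -c "
from h import *
a=cv2.imread('pics/s0.png');b=cv2.imread('pics/d0.png')
cv2.imwrite('pics/c1.png',cv2.resize(a[185:335,100:300],None,fx=4,fy=4,interpolation=2))
t=cv2.resize(a[190:250,340:440],None,fx=5,fy=5,interpolation=2)  # 500x300
u=cv2.resize(b[265:315,285:385],None,fx=5,fy=5,interpolation=2)  # 500x250
v=cv2.resize(b[80:225,225:325],None,fx=3,fy=3,interpolation=2) # 300x435
im=np.zeros((550,800,3),np.uint8);im[:300,:500]=t;im[300:,:500]=u;im[:435,500:]=v
cv2.imwrite('pics/c2.png',im)"
```

```text
(no output)
```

View pics/c1.png

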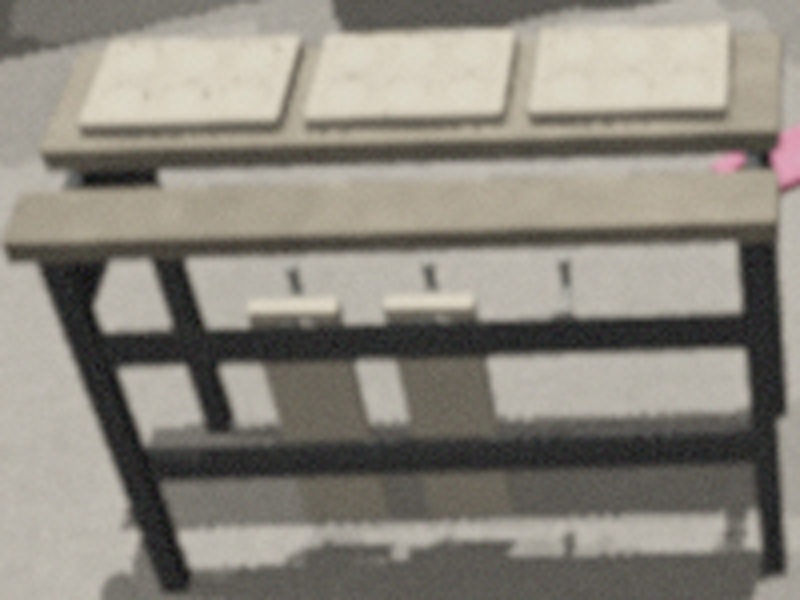

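View pics/c2.png

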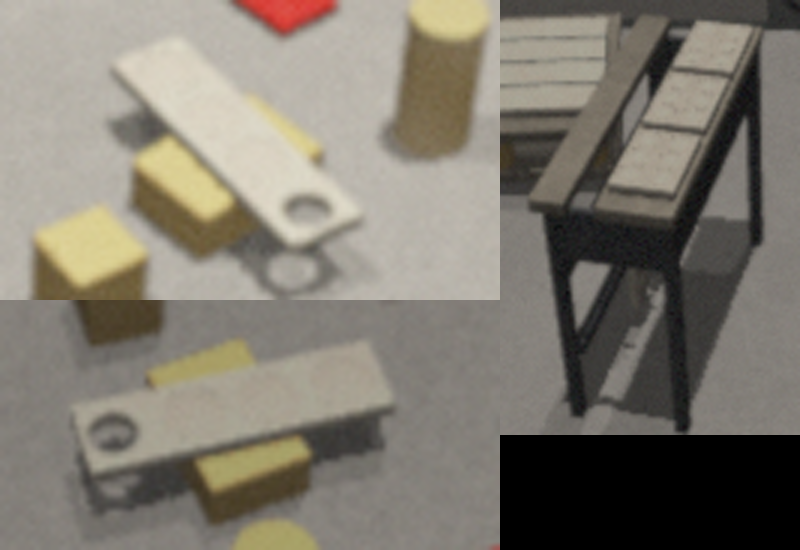

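Crops give the rack feet, hook tips (564,262 in the enlarged crop, for the empty one) and tile corners. Next I fit the poses.

```bash
cat > fit.py <<'E'
from h import *
from scipy.optimize import least_squares
def fit(P,x0):
    def f(q):
        c,s=np.cos(q[2]),np.sin(q[2])
        return np.concatenate([proj(n,[q[0]+c*X[0]-s*X[1],q[1]+s*X[0]+c*X[1],X[2]])-uv for n,uv,X in P])
    return least_squares(f,x0,loss='soft_l1')
S=lambda x,y:('s0',np.array([100+x/4,185+y/4]))
D=lambda x,y:('d0',np.array([225+(x-500)/3,80+y/3]))
P=[(*S(174,588),(.040,-.17,0)),(*S(773,571),(.040,.17,0)),(*S(293,268),(0,-.07,.222)),(*S(429,265),(0,0,.222)),(*S(564,262),(0,.07,.222)),
(*D(579,415),(.033,.177,0)),(*D(682,430),(-.084,.177,0)),(*D(755,243),(-.084,-.163,0))]
o=fit(P,[.7,-.25,0]);print('rack',o.x,np.degrees(o.x[2]));print(o.fun.reshape(-1,2).round(1).tolist())
S=lambda x,y:('s0',np.array([340+x/5,190+y/5]))
D=lambda x,y:('d0',np.array([285+x/5,265+(y-300)/5]))
P=[(*S(112,68),(-.085,-.023,.044)),(*S(180,38),(-.085,.023,.044)),(*S(362,213),(.085,.023,.044)),(*S(298,244),(.085,-.023,.044)),(*S(307,209),(.067,0,.042)),
(*D(370,342),(-.085,-.023,.044)),(*D(394,403),(-.085,.023,.044)),(*D(90,468),(.085,.023,.044)),(*D(72,410),(.085,-.023,.044)),(*D(113,432),(.067,0,.042))]
o=fit(P,[.5,.2,.2]);print('tile',o.x,np.degrees(o.x[2]));print(o.fun.reshape(-1,2).round(1).tolist())
for n,a in[('jar',atz('s0',368,300,0)),('jarcap',atz('s0',369.5,277,.1)),('propr',atz('s0',429,190,.09)),('propsq top',atz('s0',358,239,.05)),('propsq side',atz('d0',308,256,.05)),('propr side',atz('d0',340,315,.09)),('jar side',atz('d0',248,238,.1))]:print(n,a.round(3))
E
python3 fit.py
```

```text
rack [ 0.67744835 -0.15680933 -0.17341618] -9.936015470262893
[[0.2, 1.5], [0.4, 0.1], [-0.9, -1.8], [-0.8, -2.2], [-0.5, -2.6], [-1.1, 0.8], [-0.7, 1.1], [-0.9, 0.8]]
tile [0.47235379 0.3081482  0.30947019] 17.731335613422896
[[-0.3, -2.0], [-0.3, -1.3], [0.1, -0.9], [-1.3, -0.9], [-0.2, -0.5], [-1.0, -0.2], [-0.3, 0.4], [-0.5, 1.2], [-1.0, -0.7], [-0.7, 0.6]]
jar [ 0.705  0.191 -0.   ]
jarcap [0.721 0.186 0.1  ]
propr [0.444 0.435 0.09 ]
propsq top [0.547 0.208 0.05 ]
propsq side [0.54  0.208 0.05 ]
propr side [0.448 0.431 0.09 ]
jar side [0.71  0.191 0.1  ]
```

Call:
drive_tool(plan=[[[0, 0, 0], [3.1, -3.55, -1.0], 1], [[0, 0, 0], [6.2, -7.1, -2.0], 1], [[0, 0, 0], [9.3, -10.65, -3.0], 1], [[0, 0, 0], [12.4, -14.2, -4.0], 1], [[0, 0, 0], [15.5, -17.75, -5.0], 1]])

```text
t: 0.65
tool_pos: [0.2647, -0.4472, 0.2887]
tcp_rot: [-180.0, -0.0, 13.1]
force: [1.0, 0.6, -0.4]
opening: 0.088
gripper_force: 0.0
```

```bash
cat >> h.py <<'E'
import json
def log():
    s=telemetry.sense(); open('k.txt','a').write(json.dumps([*map(float,s['joints']),*map(float,s['tool_pos']),*map(float,s['tcp_rot'])])+'\n'); return s
def pr():
    s=log(); print(s['t'],'J',s['joints'].round(1),'P',s['tool_pos'].round(4),'R',s['tcp_rot'].round(2),'F',s['force'].round(1),s['opening'],s['gripper_force'])
E
python3 -c "
from h import *
pr()
for p in [(252,95),(320,152),(210,222),(135,165)]: print(atz('s0',340+p[0]/5,190+p[1]/5,.035).round(4))"
```

```text
0.65 J [-62.1  -3.5 107.    0.   76.5  14.7] P [ 0.2647 -0.4472  0.2887] R [-1.7997e+02 -1.0000e-02  1.3130e+01] F [ 1.   0.6 -0.4] 0.08804631390326394 0.0
[0.4366 0.3316 0.035 ]
[0.4899 0.3529 0.035 ]
[0.5295 0.2785 0.035 ]
[0.4779 0.2523 0.035 ]
```

Call:
drive_tool(plan=[[[0, 0, 0], [3.1, -3.55, -1.0], 1], [[0, 0, 0], [6.2, -7.1, -2.0], 1], [[0, 0, 0], [9.3, -10.65, -3.0], 1], [[0, 0, 0], [12.4, -14.2, -4.0], 1], [[0, 0, 0], [15.5, -17.75, -5.0], 1]])

```text
t: 1.15
tool_pos: [0.375, -0.2391, 0.339]
tcp_rot: [180.0, -0.0, 13.1]
force: [0.9, -0.6, 0.2]
opening: 0.0881
gripper_force: 0.0
```

```bash
python3 -c "
from h import *
pr()"
```

```text
1.15 J [-35.7 -13.3 110.3   0.   82.9  41.1] P [ 0.375  -0.2391  0.339 ] R [ 1.7999e+02 -1.0000e-02  1.3140e+01] F [ 0.9 -0.6  0.2] 0.08806385625861828 0.0
```

Call:
drive_tool(plan=[[[0, 0, 0], [3.1, -3.55, -1.0], 1], [[0, 0, 0], [6.2, -7.1, -2.0], 1], [[0, 0, 0], [9.3, -10.65, -3.0], 1], [[0, 0, 0], [12.4, -14.2, -4.0], 1], [[0, 0, 0], [15.5, -17.75, -5.0], 1]])

```text
t: 1.65
tool_pos: [0.4856, -0.0309, 0.389]
tcp_rot: [180.0, -0.0, 13.2]
force: [0.8, -0.3, 0.3]
opening: 0.088
gripper_force: 0.0
```

```bash
python3 -c "
from h import *
pr()"
```

```text
1.65 J [ -6.6  -9.  101.7  -0.   87.3  70.3] P [ 0.4856 -0.0309  0.389 ] R [ 1.7999e+02 -1.0000e-02  1.3180e+01] F [ 0.8 -0.3  0.3] 0.08802374378639581 0.0
```

Call:
drive_tool(plan=[[[0, 5, 0], [0.1, -4.2, 2.0], 1], [[0, 10, 0], [0.2, -8.4, 4.0], 1], [[0, 15, 0], [0.3, -12.6, 6.0], 1], [[0, 20, 0], [0.4, -16.8, 8.0], 1], [[0, 20, 0], [0.4, -16.8, 8.0], 1]])

```text
t: 2.15
tool_pos: [0.4442, 0.1348, 0.3014]
tcp_rot: [-179.9, -19.5, 13.5]
force: [-0.5, -0.5, -0.5]
opening: 0.0884
gripper_force: 0.0
```

```bash
cat > kin.py <<'E'
from h import *
from scipy.optimize import least_squares
K=np.array([json.loads(l) for l in open('k.txt')])
def wrist_fk(q,p):
    d1,a1,L2,a3,L3,Lt,yo=p
    j=np.radians(q)
    A=R.from_euler('zyyzyz',[0]*6)
    R1=R.from_rotvec([0,0,j[0]]); R2=R1*R.from_rotvec([0,j[1],0]);R3=R2*R.from_rotvec([0,j[2],0]);R4=R3*R.from_rotvec([0,0,j[3]])
    R5=R4*R.from_rotvec([0,j[4],0]);R6=R5*R.from_rotvec([0,0,j[5]])
    x=R1.apply([a1,yo,d1])+R2.apply([0,0,L2])+R3.apply([a3,0,L3]);return x,x+R6.apply([0,0,Lt]),R6
def res(p): return np.concatenate([np.r_[wrist_fk(k[:6],p)[1]-k[6:9]] for k in K])
o=least_squares(res,[.4,.02,.4,.02,.4,.25,.02]);P=o.x
if __name__=='__main__':
    print(P.round(4),abs(o.fun).max())
    k=K[-1];print((wrist_fk(k[:6],P)[2].inv()*R.from_euler('xyz',k[9:],degrees=True)).as_rotvec(degrees=True))
E
python3 -c "
from h import *
pr()"; python3 kin.py
```

```text
2.15 J [ 13.8 -23.9 123.7   0.   60.8  90.2] P [0.4442 0.1348 0.3014] R [-179.89  -19.46   13.54] F [-0.5 -0.5 -0.5] 0.08840843162032819 0.0Traceback (most recent call last):
  File "kin.py", line 12, in <module>
    o=least_squares(res,[.4,.02,.4,.02,.4,.25,.02]);P=o.x
    return func(*args, **kwargs)
    vector_fun = VectorFunction(
        fun_wrapped,
    ...<6 lines>...
        workers=workers
    )
    self._update_fun()
    ~~~~~~~~~~~~~~~~^^
    self.f = self.fun_wrapped(xp_copy(self.x))
             ~~~~~~~~~~~~~~~~^^^^^^^^^^^^^^^^^
    return np.atleast_1d(self.fun(x))
                         ~~~~~~~~^^^
    return self.f(x, *self.args, **self.kwargs)
           ~~~~~~^^^^^^^^^^^^^^^^^^^^^^^^^^^^^^
  File "kin.py", line 11, in res
    def res(p): return np.concatenate([np.r_[wrist_fk(k[:6],p)[1]-k[6:9]] for k in K])
                                             ~~~~~~~~^^^^^^^^^
  File "kin.py", line 7, in wrist_fk
    A=R.from_euler('zyyzyz',[0]*6)
  File "scipy/spatial/transform/_rotation.pyx", line 1413, in scipy.spatial.transform._rotation.Rotation.from_euler
ValueError: Expected axis specification to be a non-empty string of upto 3 characters, got zyyzyz
```

```bash
sed -i '/zyyzyz/d' kin.py
cat >> kin.py <<'E'
    # hang sequence check in rack frame: (hole x,z,theta), a, D=hole-grasp distance
    rp=np.array([.6775,-.1568]);ry=-9.94
    R0=wrist_fk(np.zeros(6),P)[2]
    def ik(T,Rt,q0):
        def f(q):
            x,t,Rr=wrist_fk(q,P); return np.r_[(t-T)*10,(Rr.inv()*Rt).as_rotvec()]
        lo=[-150.88,-54.13,17.81,-75.09,0,-146.25];hi=[150.88,125.18,147.31,255.09,152.58,146.25]
        s=least_squares(f,np.clip(q0,np.array(lo)+1e-3,np.array(hi)-1e-3),bounds=(lo,hi),x_scale=50);return s.x,np.abs(s.fun).max()
    Rw=R.from_rotvec([0,0,ry],degrees=True)
    for a in(0,-10):
      for hx,hz,th in[(-60,190,45),(0,226,45),(0,205,50),(6,192,65),(11,188,75),(11,188,85)]:
        D=.122
        t=np.radians(th);g=np.array([hx/1e3-D*np.cos(t),.07,hz/1e3-D*np.sin(t)])
        down=np.radians(90-th-a); zt=np.array([np.cos(down),0,-np.sin(down)]); xt=np.array([np.sin(down),0,np.cos(down)])
        Rt=Rw*R.from_matrix(np.c_[xt,np.cross(zt,xt),zt])
        T=np.r_[rp,0]+Rw.apply(g+zt*.019)
        out=[]
        for q0 in([-9,-10,100,0,30,90],[-9,-10,110,180,30,-90]):
            q,e=ik(T,Rt,q0); out.append((q.round(0),round(e,3),wrist_fk(q,P)[0].round(3)))
        print(a,hx,hz,th,*out)
E
python3 kin.py
```

```text
[ 0.2518 -0.      0.512   0.0014  0.5662  0.3403  0.0249] 2.7250800505029815e-09
[1.76635402e-14 3.70934343e-14 9.00000000e+01]
0 -60 190 45 (array([ -9.,  -5., 143.,  67.,   0., 113.]), np.float64(0.046), array([ 0.332, -0.028,  0.342])) (array([ -9.,  -5., 145., 192.,   5., -11.]), np.float64(0.0), array([ 0.322, -0.023,  0.331]))
0 0 226 45 (array([ -9.,  -3., 137.,  34.,   0., 146.]), np.float64(0.009), array([ 0.379, -0.037,  0.365])) (array([ -9.,  -3., 137., 255.,   1., -74.]), np.float64(0.009), array([ 0.379, -0.034,  0.365]))
0 0 205 50 (array([ -9.,   2., 139., 184.,  12.,  -4.]), np.float64(0.0), array([ 0.37 , -0.032,  0.318])) (array([ -9.,   2., 139., 184.,  12.,  -4.]), np.float64(0.0), array([ 0.37 , -0.032,  0.318]))
0 6 192 65 (array([ -9.,  17., 141., 182.,  43.,  -1.]), np.float64(0.0), array([ 0.358, -0.03 ,  0.217])) (array([ -9.,  17., 141., 182.,  43.,  -1.]), np.float64(0.0), array([ 0.358, -0.03 ,  0.217]))
0 11 188 75 (array([ -9.,  28., 139., 181.,  62.,  -0.]), np.float64(0.0), array([ 0.364, -0.031,  0.153])) (array([ -9.,  28., 139., 181.,  62.,  -0.])
[... 800 characters left out ...]
  2., 136., 247.,   0., -66.]), np.float64(0.047), array([ 0.397, -0.039,  0.346]))
-10 6 192 65 (array([ -9.,  11., 138., 182.,  24.,  -1.]), np.float64(0.0), array([ 0.385, -0.035,  0.266])) (array([ -9.,  11., 138., 182.,  24.,  -1.]), np.float64(0.0), array([ 0.385, -0.035,  0.266]))
-10 11 188 75 (array([ -9.,  20., 138., 182.,  43.,  -1.]), np.float64(0.0), array([ 0.383, -0.034,  0.206])) (array([ -9.,  20., 138., 182.,  43.,  -1.]), np.float64(0.0), array([ 0.383, -0.034,  0.206]))
-10 11 188 85 (array([ -9.,  29., 137., 181.,  61.,  -0.]), np.float64(0.0), array([ 0.384, -0.034,  0.15 ])) (array([ -9.,  29., 137., 181.,  61.,  -0.]), np.float64(0.0), array([ 0.384, -0.034,  0.15 ]))
```

Call:
drive_tool(plan=[[[0, -4, 0], [-0.9, -3.15, 2.9], 1], [[0, -8, 0], [-1.8, -6.3, 5.8], 1], [[0, -12, 0], [-2.7, -9.45, 8.7], 1], [[0, -16, 0], [-3.6, -12.6, 11.6], 1], [[0, -20, 0], [-4.5, -15.76, 14.5], 1]])

```text
t: 2.65
tool_pos: [0.4231, 0.2879, 0.1569]
tcp_rot: [180.0, 0.1, 13.2]
force: [0.5, 0.2, -0.0]
opening: 0.088
gripper_force: 0.0
```

Call:
drive_tool(plan=[[[0, 0, -4.5], [0, 0, 0], 1], [[0, 0, -4.5], [0, 0, 0], 1]])

```text
t: 2.85
tool_pos: [0.4224, 0.2868, 0.1552]
tcp_rot: [179.9, 0.2, 17.7]
force: [0.6, -0.0, 0.7]
opening: 0.0879
gripper_force: 0.0
```

```bash
python3 -c "
from h import *
pr();snap('wrist','w1')
c,s=np.cos(.3095),np.sin(.3095)
for X in[(-.085,-.023,.044),(-.085,.023,.044),(.085,.023,.044),(.085,-.023,.044),(.067,0,.044)]:
  print(proj('w1',[.4724+c*X[0]-s*X[1],.3081+s*X[0]+c*X[1],X[2]]).round())"
```

```text
2.85 J [ 31.4   1.4 116.7  -0.   62.1 103.7] P [0.4224 0.2868 0.1552] R [179.93   0.24  17.73] F [ 0.6 -0.   0.7] 0.08791637637458018 0.0
[338. 228.]
[282. 229.]
[273.  -9.]
[343.  -9.]
[309.  22.]
```

View pics/w1.png

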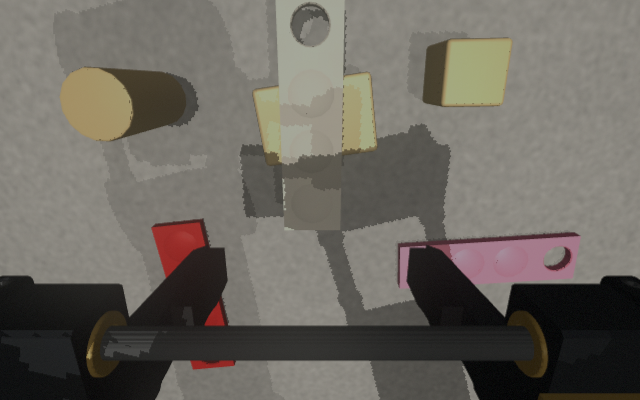

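The wrist view shows the tile's plain end at (284–341, 229) and its hole at (310,24), within 2 px of what the fit predicts. Descending now.

Call:
drive_tool(plan=[[[0, 0, 0], [-0.2, -0.1, 3.5], 1], [[0, 0, 0], [-0.4, -0.2, 7], 1], [[0, 0, 0], [-0.6, -0.35, 9.5], 1], [[0, 0, 0], [-0.6, -0.35, 11.5], 1], [[0, 0, 0], [-0.6, -0.35, 11.5], 1]])

```text
t: 3.4
tool_pos: [0.4144, 0.2865, 0.0411]
tcp_rot: [180.0, 0.1, 17.5]
force: [0.5, 0.8, -0.6]
opening: 0.088
gripper_force: 0.0
```

```bash
python3 -c "
from h import *
pr()"
```

```text
3.4 J [ 31.8   9.1 122.4  -0.   48.7 104.3] P [0.4144 0.2865 0.0411] R [1.7995e+02 1.5000e-01 1.7510e+01] F [ 0.5  0.8 -0.6] 0.08798207118347784 0.0
```

Call:
drive_tool(plan=[[[0, 0, 0], [0.18, -0.15, 1.0], 1], [[0, 0, 0], [0.18, -0.15, 2.05], 1], [[0, 0, 0], [0.18, -0.15, 2.05], 0.3], [[0, 0, 0], [0.18, -0.15, 2.05], -0.3], [[0, 0, 0], [0.18, -0.15, 2.05], -0.3]], force=45)

```text
t: 3.9
tool_pos: [0.417, 0.2906, 0.0221]
tcp_rot: [-180.0, -0.1, 17.7]
force: [-0.1, -0.9, 0.8]
opening: 0.0663
gripper_force: 0.0
```

Call:
drive_tool(plan=[[[0, 0, 0], [0, 0, 0], -0.5], [[0, 0, 0], [0, 0, 0], -0.5], [[0, 0, 0], [0, 0, 0], -0.5]])

```text
t: 4.2
tool_pos: [0.4167, 0.2903, 0.0218]
tcp_rot: [-180.0, -0.0, 17.7]
force: [0.0, 0.1, 1.3]
opening: 0.0449
gripper_force: 45.0
```

```bash
python3 -c "
from h import *
pr()"
```

```text
4.2 J [ 32.1  11.1 122.6  -0.   46.3 104.4] P [0.4167 0.2903 0.0218] R [-1.800e+02 -2.000e-02  1.767e+01] F [0.  0.1 1.3] 0.044920871160177095 44.98019054532051
```

```bash
cat > sim.py <<'E'
import sys; from kin import *
rp=np.array([.6775,-.1568]);ry=-9.94
Rw=R.from_rotvec([0,0,ry],degrees=True); hook=np.r_[rp,0]+Rw.apply([0,.07,0])
OFF=np.array([.1255,0,-.0177])
LO=np.array([-150.88,-54.13,17.81,-75.09,0,-146.25]);HI=np.array([150.88,125.18,147.31,255.09,152.58,146.25])
Z90=R.from_rotvec([0,0,90],degrees=True)
def pose(hx,hy,hz,th,psi):
    d=np.radians(90-th);z=np.array([np.cos(d),0,-np.sin(d)]);x=np.array([np.sin(d),0,np.cos(d)])
    Rt=R.from_rotvec([0,0,ry+psi],degrees=True)*R.from_matrix(np.c_[x,np.cross(z,x),z])
    return hook+Rw.apply(np.array([hx,hy,hz])/1e3)-Rt.apply(OFF),Rt
def inv(T,Rt):   # tool pose -> hx,hy,hz(mm)
    return (Rw.inv().apply(T+Rt.apply(OFF)-hook)*1e3).round(1)
def ik(T,Rt,q0):
    def f(q):
        x,t,Rr=wrist_fk(q,P); return np.r_[(t-T)*10,((Rr*Z90).inv()*Rt).as_rotvec()]
    s=least_squares(f,np.clip(q0,LO+1e-3,HI-1e-3),bounds=(LO,HI),x_scale=50);return s.x,np.abs(s.fun).max()
def rel(T0,R0,T1,R1):
    return (R0.inv()*R1).as_rotvec(degrees=True).round(1).tolist(),(R0.inv().apply(T1-T0)*100).round(2).tolist()
E
cat > s1.py <<'E'
from sim import *
s=telemetry.sense();q=s['joints']
W=[(-160,0,300,0,0),(-150,0,200,26,0),(-60,0,192,30,0),(-25,0,208,36,0),(-15,0,222,39,0),(0,0,223,39,0),(0,0,200,39,0),(0,0,198,39,10),(2,0,196,55,10),(6,0,192,66,5),(11,0,188,76,0),(11,0,187,82,0)]
q,e=ik(*pose(*W[0]),[-6,0,100,0,80,100]);print(q.round(0),e)
for a,b in zip(W,W[1:]):
    n=8;mx=0
    for i in range(1,n+1):
        w=np.array(a)+(np.array(b)-a)*i/n
        q2,e=ik(*pose(*w),q);mx=max(mx,np.abs(q2-q).max());q=q2
    print(b,q.round(0),round(e,4),'step',mx.round(1))
E
python3 s1.py
```

```text
[ -9. -16. 118.  -0.  78.  91.] 5.544511237887037e-11
(-150, 0, 200, 26, 0) [ -8. -22. 143.  -1.  33.  92.] 0.0 step 6.5
(-60, 0, 192, 30, 0) [ -9.  -9. 137.  -2.  22.  93.] 0.0 step 1.8
(-25, 0, 208, 36, 0) [ -9.  -6. 136.  -3.  14.  94.] 0.0 step 1.0
(-15, 0, 222, 39, 0) [ -9.  -6. 136.  -4.  11.  95.] 0.0 step 0.4
(0, 0, 223, 39, 0) [ -9.  -4. 134.  -4.  11.  95.] 0.0 step 0.2
(0, 0, 200, 39, 0) [ -9.  -2. 135.  -5.   7.  96.] 0.0 step 0.4
(0, 0, 198, 39, 10) [-16.  -1. 135.  52.  13.  26.] 0.0 step 12.5
(2, 0, 196, 55, 10) [-18.   8. 141. 145.  26. -68.] 0.0 step 17.8
(6, 0, 192, 66, 5) [-14.  18. 142. 169.  46. -86.] 0.0 step 4.4
(11, 0, 188, 76, 0) [ -9.  29. 139. 181.  64. -90.] 0.0 step 2.4
(11, 0, 187, 82, 0) [ -9.  35. 137. 181.  75. -90.] 0.0 step 1.3
```

Call:
drive_tool(plan=[[[0, 0, 0], [0, 0, -2], -0.5], [[0, 0, 0], [0, 0, -5], -0.5], [[0, 0, 0], [0, 0, -9], -0.5], [[0, 0, 0], [0, 0, -13], -0.5], [[0, 0, 0], [0, 0, -17], -0.5]])

```text
t: 4.7
tool_pos: [0.4158, 0.2899, 0.1925]
tcp_rot: [180.0, 0.1, 17.7]
force: [1.4, 0.0, -1.2]
opening: 0.0451
gripper_force: 45.0
```

Call:
drive_tool(plan=[[[0, 0, 0], [0, 0, -4], -0.5], [[0, 0, 0], [0, 0, -8], -0.5], [[0, 0, 0], [0, 0, -10], -0.5], [[0, 0, 0], [0, 0, -10], -0.5]])

```text
t: 5.1
tool_pos: [0.4182, 0.2914, 0.2956]
tcp_rot: [-179.9, -0.4, 17.7]
force: [0.3, 0.8, -1.4]
opening: 0.0448
gripper_force: 45.0
```

```bash
python3 -c "
from h import *
pr();snap('scene','s2');snap('side','d2')
a=cv2.imread('pics/s2.png');b=cv2.imread('pics/d2.png')
im=np.zeros((600,800,3),np.uint8)
im[:300,:]=cv2.resize(a[110:230,260:580],None,fx=2.5,fy=2.5,interpolation=2)
im[300:,:]=cv2.resize(b[170:290,220:540],None,fx=2.5,fy=2.5,interpolation=2)
cv2.imwrite('pics/c3.png',im)"
```

```text
5.1 J [ 32.1  -5.1 107.8   0.   76.9 104.4] P [0.4182 0.2914 0.2956] R [-179.89   -0.41   17.67] F [ 0.3  0.8 -1.4] 0.04477938121567858 44.97875154018402
```

View pics/c3.png

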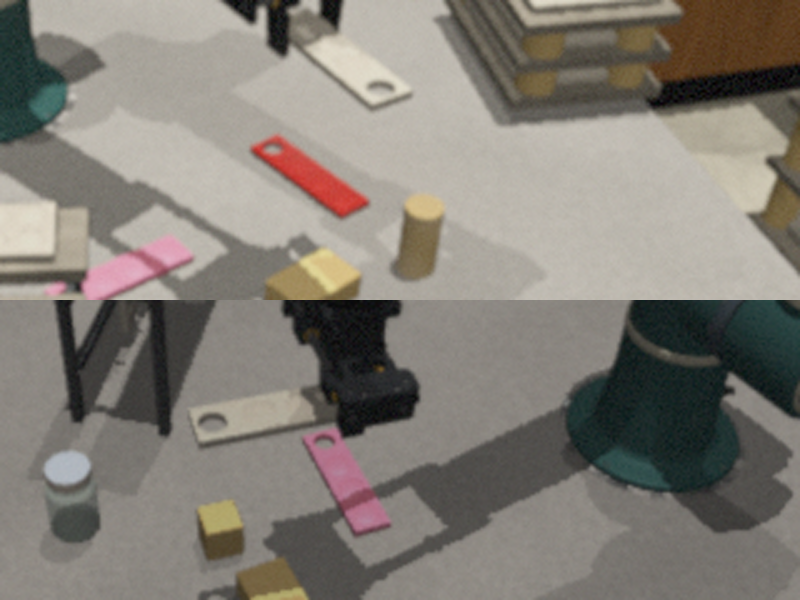

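```bash
python3 -c "
from sim import *
s=telemetry.sense();Rt=R.from_euler('xyz',s['tcp_rot'],degrees=True)
h=s['tool_pos']+Rt.apply(OFF);print('hole pred',h)
print(tri([('s2',412,144.8),('d2',304.8,218.8)]),proj('s2',h),proj('d2',h))
for y in(-.07,0,.07): print(proj('s0',np.r_[rp,0]+Rw.apply([0,y,.222])))
q=s['joints']
T0,R0=s['tool_pos'],Rt
print(rel(T0,R0,*pose(-160,0,300,0,0)))
"
```

```text
hole pred [0.53573655 0.32814117 0.30827903]
(array([0.53594811, 0.32923295, 0.314228  ]), [np.float64(0.0005423943542413171), np.float64(0.0005423943542413645)]) [411.09294254 146.80043527] [304.82782736 220.51242957]
[172.33096433 250.24411107]
[206.46885892 249.07988873]
[240.51387    247.91883405]
([0.0, 0.0, 27.6], [-10.71, 31.08, 0.85])
```

Call:
drive_tool(plan=[[[0, 0, 3.45], [-1.34, 3.89, 0.1], -0.5], [[0, 0, 6.9], [-2.68, 7.77, 0.2], -0.5], [[0, 0, 10.35], [-4.02, 11.66, 0.3], -0.5], [[0, 0, 13.8], [-5.36, 15.54, 0.42], -0.5], [[0, 0, 17.25], [-6.7, 19.43, 0.53], -0.5]])

```text
t: 5.7
tool_pos: [0.4097, 0.0832, 0.283]
tcp_rot: [180.0, 0.3, 0.3]
force: [1.1, -0.3, -0.6]
opening: 0.0453
gripper_force: 45.0
```

Call:
drive_tool(plan=[[[0, 0, 3.45], [-0.13, 4.11, 0.1], -0.5], [[0, 0, 6.9], [-0.26, 8.22, 0.2], -0.5], [[0, 0, 10.35], [-0.38, 12.33, 0.32], -0.5], [[0, 0, 10.35], [-0.38, 12.33, 0.32], -0.5], [[0, 0, 10.35], [-0.38, 12.33, 0.32], -0.5]])

```text
t: 6.2
tool_pos: [0.4074, -0.039, 0.2805]
tcp_rot: [-180.0, 0.3, -10.1]
force: [0.5, 0.6, -1.3]
opening: 0.0453
gripper_force: 45.0
```

```bash
cat > nxt.py <<'E'
# usage: nxt.py hx hy hz th psi [..more 5-tuples]: rows from the present pose; each later group from the pose before it
from sim import *
s=telemetry.sense();pr()
T,Rt=s['tool_pos'],R.from_euler('xyz',s['tcp_rot'],degrees=True)
print('hole in hook frame',inv(T,Rt),'theta',np.degrees(np.arcsin(np.clip(Rt.as_matrix()[2,0],-1,1))).round(2),'yaw off',(np.degrees(np.arctan2(Rt.as_matrix()[0,1],-Rt.as_matrix()[1,1]))-ry).round(2))
v=list(map(float,sys.argv[1:]))
for i in range(0,len(v),5):
    T1,R1=pose(*v[i:i+5]);print(v[i:i+5],rel(T,Rt,T1,R1));T,Rt=T1,R1
E
python3 nxt.py -150 0 200 26 0
```

```text
6.2 J [ -9.  -16.2 118.6   0.   77.9  91.1] P [ 0.4074 -0.039   0.2805] R [-179.97    0.27  -10.08] F [ 0.5  0.6 -1.3] 0.04526681763046107 44.97854880988598
hole in hook frame [-160.8   -0.9  297.6] theta -0.27 yaw off -0.14
[-150.0, 0.0, 200.0, 26.0, 0.0] ([0.0, 26.3, -0.1], [3.21, -0.06, 15.13])
```

Call:
drive_tool(plan=[[[0, 6.5, 0], [0.8, -0.05, 3.8], -0.5], [[0, 13, 0], [1.6, -0.05, 7.6], -0.5], [[0, 19.5, 0], [2.4, -0.06, 11.4], -0.5], [[0, 26.3, 0], [3.2, -0.06, 15.1], -0.5], [[0, 26.3, 0], [3.2, -0.06, 15.1], -0.5]])

```text
t: 6.7
tool_pos: [0.4256, -0.0396, 0.116]
tcp_rot: [180.0, -24.7, -9.7]
force: [-3.1, 1.0, -4.2]
opening: 0.0452
gripper_force: 45.0
```

```bash
python3 nxt.py -110 0 190 29 0 -60 0 192 31 0 -25 0 208 36 0
```

```text
6.7 J [ -8.1 -22.5 144.3  -1.3  33.4  92.6] P [ 0.4256 -0.0396  0.116 ] R [179.99 -24.74  -9.75] F [-3.1  1.  -4.2] 0.045157257786268674 44.979190081357956
hole in hook frame [-161.7    2.3  184.6] theta 24.74 yaw off 0.19
[-110.0, 0.0, 190.0, 29.0, 0.0] ([-0.1, 4.3, 0.2], [5.09, 0.22, 2.61])
[-60.0, 0.0, 192.0, 31.0, 0.0] ([-0.0, 2.0, 0.0], [4.54, 0.0, 2.69])
[-25.0, 0.0, 208.0, 36.0, 0.0] ([-0.0, 5.0, 0.0], [4.03, -0.0, 1.52])
```

Call:
drive_tool(plan=[[[0, 0, 0], [0, 0, 0], -0.5], [[0, 2, 0], [2.5, 0.1, 1.0], -0.5], [[0, 3, 0], [5, 0.2, 2.2], -0.5], [[0, 3, 0], [5, 0.2, 2.2], -0.5]])

```text
t: 7.1
tool_pos: [0.4925, -0.054, 0.1328]
tcp_rot: [-180.0, -28.5, -9.9]
force: [-13.0, 2.4, -6.7]
opening: 0.0452
gripper_force: 45.0
```

```bash
python3 nxt.py -60 0 192 31 0 -25 0 208 36 0
```

```text
7.1 J [ -8.8 -15.8 139.2  -1.1  28.1  92. ] P [ 0.4925 -0.054   0.1328] R [-179.99  -28.53   -9.89] F [-13.    2.4  -6.7] 0.04516439868727989 44.99523885548115
hole in hook frame [-98.1  -0.6 208.3] theta 28.53 yaw off 0.05
[-60.0, 0.0, 192.0, 31.0, 0.0] ([-0.0, 2.5, 0.0], [2.66, -0.06, 3.79])
[-25.0, 0.0, 208.0, 36.0, 0.0] ([-0.0, 5.0, 0.0], [4.03, -0.0, 1.52])
```

Call:
drive_tool(plan=[[[0, 0, 0], [-1.1, 0, -0.6], -0.5], [[0, 0, 0], [-2.2, 0, -1.2], -0.5], [[0, 0, 0], [-2.7, 0, -0.3], -0.5], [[0, 0, 0], [-3.15, 0, 0.56], -0.5], [[0, 0, 0], [-3.15, 0, 0.56], -0.5]])

```text
t: 7.6
tool_pos: [0.4706, -0.0505, 0.1144]
tcp_rot: [-180.0, -29.3, -9.9]
force: [-0.3, -1.2, -1.8]
opening: 0.045
gripper_force: 45.0
```

```bash
python3 nxt.py; python3 -c "
from h import *
snap('scene','s3');snap('side','d3')
a=cv2.imread('pics/s3.png');b=cv2.imread('pics/d3.png')
im=np.zeros((600,800,3),np.uint8)
im[:,:440]=cv2.resize(a[160:280,180:268],None,fx=5,fy=5,interpolation=2)
im[:,440:]=cv2.resize(b[90:240,255:345],None,fx=4,fy=4,interpolation=2)
cv2.imwrite('pics/c4.png',im)"
```

```text
7.6 J [ -8.7 -17.6 142.9  -1.3  25.4  92.2] P [ 0.4706 -0.0505  0.1144] R [-180.    -29.26   -9.92] F [-0.3 -1.2 -1.8] 0.044964403741873896 44.997132048010826
hole in hook frame [-121.3   -1.   191.1] theta 29.26 yaw off 0.03
```

View pics/c4.png

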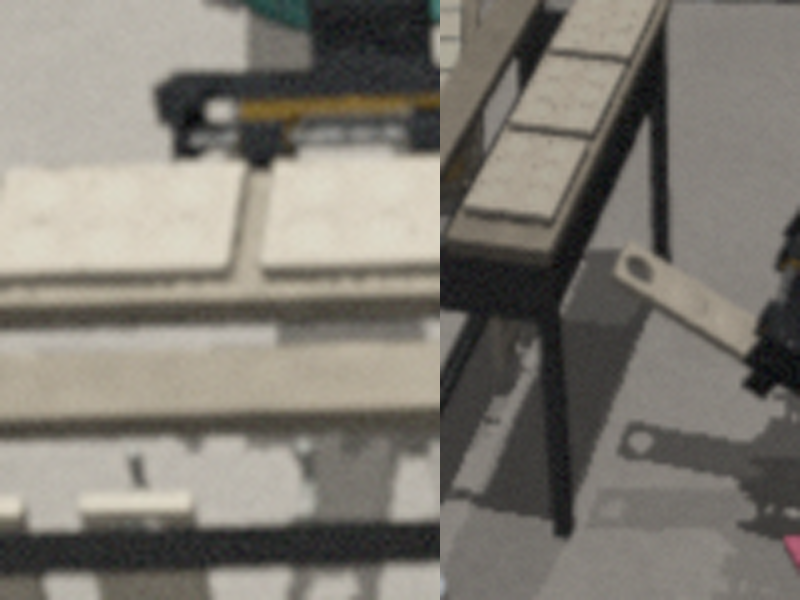

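The tile is still held straight: in the side view its hole is at about (305,156.2). I'll check that against the prediction.

```bash
python3 -c "
from sim import *
s=telemetry.sense();Rt=R.from_euler('xyz',s['tcp_rot'],degrees=True)
for dz in (0,.0045):print(proj('d3',s['tool_pos']+Rt.apply(OFF-[0,0,dz])))
for d in (-.01,.01): print(d,proj('d3',s['tool_pos']+Rt.apply(OFF+[d,0,-.0045])),proj('d3',s['tool_pos']+Rt.apply(OFF+[0,0,-.0045+d])))
"; python3 nxt.py -105 0 182 28 0 -60 0 187 30 0 -25 0 208 36 0
```

```text
[302.80058028 158.15136158]
[303.46061983 157.21535311]
-0.01 [306.24340096 158.84330278] [304.93703265 155.1216378 ]
0.01 [300.67080407 155.58328811] [301.99749578 159.29022349]
7.7 J [ -8.7 -17.6 142.9  -1.3  25.4  92.2] P [ 0.4703 -0.0506  0.1145] R [-180.    -29.28   -9.93] F [ 1.   0.1 -1.9] 0.045008771190417685 44.99703526496887
hole in hook frame [-121.6   -1.2  191.3] theta 29.28 yaw off 0.01
[-105.0, 0.0, 182.0, 28.0, 0.0] ([-0.0, -1.3, 0.0], [0.96, -0.12, 1.34])
[-60.0, 0.0, 187.0, 30.0, 0.0] ([0.0, 2.0, 0.0], [4.28, 0.0, 2.11])
[-25.0, 0.0, 208.0, 36.0, 0.0] ([-0.0, 6.0, 0.0], [4.33, -0.0, 1.23])
```

```bash
sed -i 's/^OFF=.*/OFF=np.array([.124,0,-.0205])/' sim.py; python3 nxt.py -105 0 180 28 0 -60 0 185 30 0 -25 0 208 37 0
```

```text
7.7 J [ -8.7 -17.6 142.9  -1.3  25.4  92.2] P [ 0.4703 -0.0506  0.1145] R [-180.    -29.28   -9.93] F [ 1.   0.1 -1.9] 0.045008771190417685 44.99703526496887
hole in hook frame [-124.3   -1.2  193. ] theta 29.28 yaw off 0.01
[-105.0, 0.0, 180.0, 28.0, 0.0] ([-0.0, -1.3, 0.0], [1.0, -0.12, 1.8])
[-60.0, 0.0, 185.0, 30.0, 0.0] ([0.0, 2.0, 0.0], [4.29, 0.0, 2.1])
[-25.0, 0.0, 208.0, 37.0, 0.0] ([0.0, 7.0, 0.0], [4.52, -0.0, 1.25])
```

Call:
drive_tool(plan=[[[0, -0.6, 0], [0.3, -0.1, 1.0], -0.5], [[0, -1.3, 0], [1.0, -0.12, 1.8], -0.5], [[0, -1.3, 0], [1.0, -0.12, 1.8], -0.5]])

```text
t: 8.0
tool_pos: [0.4887, -0.0527, 0.104]
tcp_rot: [-180.0, -28.1, -9.9]
force: [0.8, -0.1, -0.4]
opening: 0.0449
gripper_force: 45.0
```

Call:
drive_tool(plan=[[[0, 0.6, 0], [1.4, 0, 0.7], -0.5], [[0, 1.3, 0], [2.8, 0, 1.4], -0.5], [[0, 2.0, 0], [4.3, 0, 2.1], -0.5], [[0, 2.0, 0], [4.3, 0, 2.1], -0.5], [[0, 2.0, 0], [4.3, 0, 2.1], -0.5]])

```text
t: 8.5
tool_pos: [0.5336, -0.0606, 0.1049]
tcp_rot: [-180.0, -29.9, -9.9]
force: [-0.1, -0.0, -2.0]
opening: 0.0451
gripper_force: 45.0
```

```bash
python3 nxt.py  -35 0 200 35 0 -25 0 212 38 0
```

```text
8.5 J [ -8.8  -8.  137.2  -1.6  20.9  92.5] P [ 0.5336 -0.0606  0.1049] R [-180.    -29.94   -9.94] F [-0.1 -0.  -2. ] 0.0450841001616685 44.996981397271156
hole in hook frame [-6.110e+01 -1.000e-01  1.846e+02] theta 29.94 yaw off 0.0
[-35.0, 0.0, 200.0, 35.0, 0.0] ([-0.0, 5.1, 0.0], [3.26, -0.01, 1.05])
[-25.0, 0.0, 212.0, 38.0, 0.0] ([0.0, 3.0, 0.0], [1.63, -0.0, 0.24])
```

Call:
drive_tool(plan=[[[0, 2, 0], [1.1, 0, 0.35], -0.5], [[0, 3.5, 0], [2.2, 0, 0.7], -0.5], [[0, 5.1, 0], [3.26, 0, 1.05], -0.5], [[0, 5.1, 0], [3.26, 0, 1.05], -0.5]])

```text
t: 8.9
tool_pos: [0.5665, -0.0664, 0.1122]
tcp_rot: [180.0, -35.1, -9.9]
force: [-0.2, 0.4, -1.4]
opening: 0.0446
gripper_force: 45.0
```

Call:
drive_tool(plan=[[[0, 1.5, 0], [0.8, 0, 0.12], -0.5], [[0, 3, 0], [1.63, 0, 0.24], -0.5], [[0, 3, 0], [1.63, 0, 0.24], -0.5], [[0, 3, 0], [1.63, 0, 0.24], -0.5]])

```text
t: 9.3
tool_pos: [0.5805, -0.0688, 0.1192]
tcp_rot: [180.0, -38.0, -9.9]
force: [-0.2, -0.1, -3.0]
opening: 0.0453
gripper_force: 45.0
```

```bash
python3 nxt.py  -15 0 223 39 0 0 0 223 39 0; python3 -c "
from sim import *
snap('scene','s4');snap('side','d4')
a=cv2.imread('pics/s4.png');b=cv2.imread('pics/d4.png')
im=np.zeros((600,800,3),np.uint8)
im[:300,:800]=cv2.resize(a[240:277,200:300],(800,296),interpolation=2)[:300].repeat(1,0) if 0 else cv2.copyMakeBorder(cv2.resize(a[240:277,200:300],(800,296),interpolation=2),0,4,0,0,0)
im[300:,:800]=cv2.resize(b[140:215,235:335],(800,600),interpolation=2)[:300]
cv2.imwrite('pics/c5.png',im)
s=telemetry.sense();Rt=R.from_euler('xyz',s['tcp_rot'],degrees=True)
for o in([0,0,0],[.013,0,0],[-.013,0,0],[0,.013,0],[0,-.013,0],[.018,.023,-.0045],[.018,-.023,-.0045],[.018,.023,.0045],[.018,-.023,.0045]):
  X=s['tool_pos']+Rt.apply(OFF+o);u=proj('s4',X);d=proj('d4',X);print(o,((u-[200,240])*8).round(),((d-[235,140])*8+[0,300]).round())
X=hook+[0,0,.222];print('tip',((proj('s4',X)-[200,240])*8).round(),((proj('d4',X)-[235,140])*8+[0,300]).round())
"
```

```text
9.3 J [ -8.8  -5.6 136.8  -3.8  10.8  94.6] P [ 0.5805 -0.0688  0.1192] R [180.   -37.99  -9.93] F [-0.2 -0.1 -3. ] 0.04528301106671706 44.997018948197365
hole in hook frame [-2.560e+01 -1.000e-01  2.117e+02] theta 37.99 yaw off 0.0
[-15.0, 0.0, 223.0, 39.0, 0.0] ([-0.0, 1.0, 0.0], [1.57, -0.01, -0.02])
[0.0, 0.0, 223.0, 39.0, 0.0] ([0.0, 0.0, 0.0], [1.17, 0.0, 0.94])
[0, 0, 0] [336.  22.] [299. 373.]
[0.013, 0, 0] [329.  28.] [272. 353.]
[-0.013, 0, 0] [342.  17.] [325. 393.]
[0, 0.013, 0] [287.  24.] [308. 354.]
[0, -0.013, 0] [385.  21.] [289. 392.]
[0.018, 0.023, -0.0045] [238.  16.] [285. 305.]
[0.018, -0.023, -0.0045] [415.  10.] [250. 372.]
[0.018, 0.023, 0.0045] [239.  50.] [272. 318.]
[0.018, -0.023, 0.0045] [416.  44.] [237. 386.]
tip [324.  63.] [234. 344.]
```

View pics/c5.png

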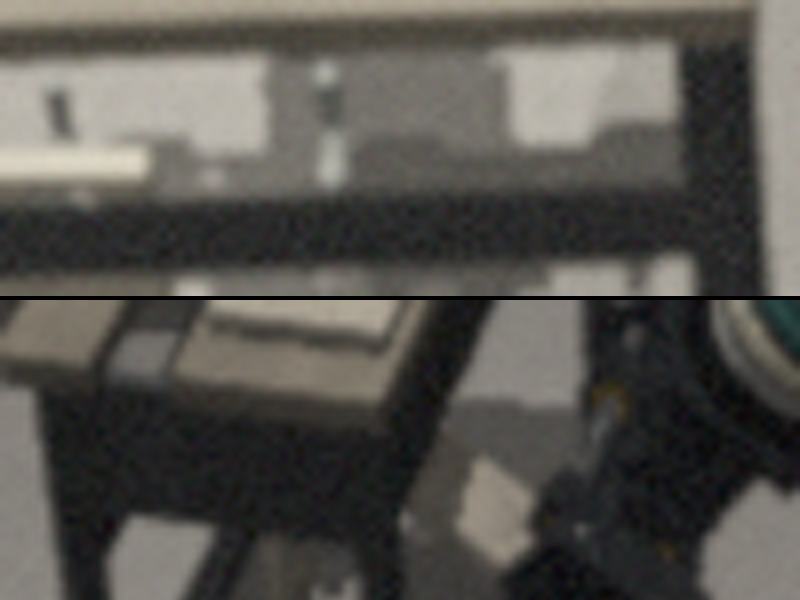

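The scene crop shows the empty hook's tip at (327,65); I predicted (324,63), so the rack fit is good. Going over the tip.

Call:
drive_tool(plan=[[[0, 0.5, 0], [0.9, 0, -0.12], -0.5], [[0, 1, 0], [1.76, 0, -0.25], -0.5], [[0, 1, 0], [1.76, 0, -0.25], -0.5]])

```text
t: 9.7
tool_pos: [0.5956, -0.0715, 0.1347]
tcp_rot: [-180.0, -39.3, -9.9]
force: [0.0, 0.4, -1.0]
opening: 0.0451
gripper_force: 45.0
```

Call:
drive_tool(plan=[[[0, 0, 0], [0.4, 0, 0.32], -0.5], [[0, 0, 0], [0.8, 0, 0.64], -0.5], [[0, 0, 0], [1.2, 0, 0.95], -0.5], [[0, 0, 0], [1.2, 0, 0.95], -0.5], [[0, 0, 0], [1.2, 0, 0.95], -0.5]])

```text
t: 10.2
tool_pos: [0.6087, -0.0737, 0.1323]
tcp_rot: [180.0, -39.1, -9.9]
force: [0.2, -0.9, -1.6]
opening: 0.0445
gripper_force: 45.0
```

```bash
python3 nxt.py  0 0 208 39 0 0 0 200 39 0; python3 -c "
from sim import *
snap('scene','s5')
a=cv2.imread('pics/s5.png')
cv2.imwrite('pics/c6.png',cv2.resize(a[235:285,200:290],(800,444),interpolation=2))
s=telemetry.sense();Rt=R.from_euler('xyz',s['tcp_rot'],degrees=True);k=800/90
for o in([0,0,0],[.013,0,.0045],[-.013,0,.0045],[.018,.023,-.0045],[.018,.023,.0045],[.018,-.023,.0045]):
  X=s['tool_pos']+Rt.apply(OFF+o);u=proj('s5',X);print(o,((u-[200,235])*k).round())
X=hook+[0,0,.222];print('tip',((proj('s5',X)-[200,235])*k).round())
"
```

```text
10.2 J [ -8.9  -3.7 133.9  -3.6  10.8  94.4] P [ 0.6087 -0.0737  0.1323] R [180.   -39.06  -9.93] F [ 0.2 -0.9 -1.6] 0.04454508331951796 44.99701827764511
hole in hook frame [ 1.300e+00 -1.000e-01  2.264e+02] theta 39.06 yaw off 0.01
[0.0, 0.0, 208.0, 39.0, 0.0] ([-0.0, -0.1, 0.0], [-1.26, -0.01, 1.33])
[0.0, 0.0, 200.0, 39.0, 0.0] ([0.0, 0.0, 0.0], [-0.5, -0.0, 0.62])
[0, 0, 0] [357. 105.]
[0.013, 0, 0.0045] [351. 130.]
[-0.013, 0, 0.0045] [365. 118.]
[0.018, 0.023, -0.0045] [245.  97.]
[0.018, 0.023, 0.0045] [246. 136.]
[0.018, -0.023, 0.0045] [449. 129.]
tip [360. 115.]
```

View pics/c6.png

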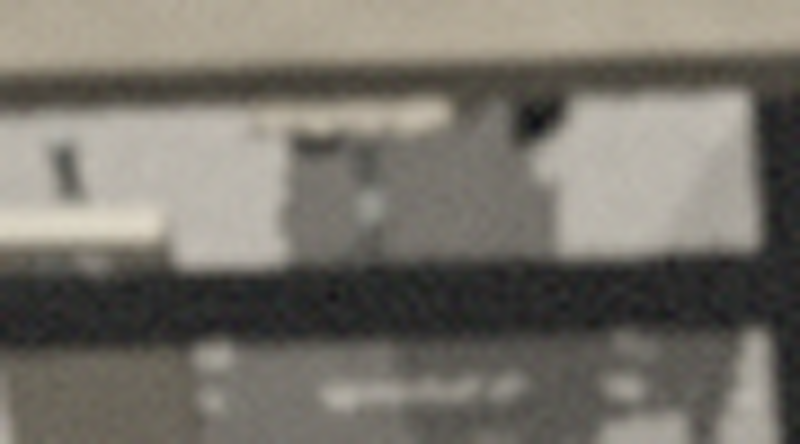

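The tile's end face runs (250,138)–(449,127), as predicted, and hides the hook's tip, so the tip sits behind the leading rim and in line with the hole. Lowering.

Call:
drive_tool(plan=[[[0, 0, 0], [-0.3, 0, 0.3], -0.5], [[0, 0, 0], [-0.6, 0, 0.65], -0.5], [[0, 0, 0], [-0.95, 0, 1.0], -0.5], [[0, 0, 0], [-1.26, 0, 1.33], -0.5], [[0, 0, 0], [-1.26, 0, 1.33], -0.5]])

```text
t: 10.75
tool_pos: [0.6063, -0.0734, 0.1128]
tcp_rot: [180.0, -39.0, -9.9]
force: [0.2, -0.3, -1.9]
opening: 0.0449
gripper_force: 45.0
```

```bash
python3 nxt.py  0 0 200 39 0 0 0 199 39 6 0 0 198 39 10
```

```text
10.75 J [ -8.9  -2.  134.8  -4.8   8.2  95.6] P [ 0.6063 -0.0734  0.1128] R [180.   -38.96  -9.93] F [ 0.2 -0.3 -1.9] 0.04493605337702881 44.99707706272602
hole in hook frame [-1.000e+00 -1.000e-01  2.067e+02] theta 38.96 yaw off 0.01
[0.0, 0.0, 200.0, 39.0, 0.0] ([-0.0, 0.0, 0.0], [-0.35, -0.01, 0.59])
[0.0, 0.0, 199.0, 39.0, 6.0] ([3.8, 0.0, -4.7], [-0.03, 0.87, 0.11])
[0.0, 0.0, 198.0, 39.0, 10.0] ([2.5, 0.0, -3.1], [-0.05, 0.58, 0.09])
```

Call:
drive_tool(plan=[[[0, 0, 0], [-0.17, 0, 0.3], -0.5], [[0, 0, 0], [-0.35, 0, 0.59], -0.5], [[0, 0, 0], [-0.35, 0, 0.59], -0.5]])

```text
t: 11.05
tool_pos: [0.6081, -0.0736, 0.107]
tcp_rot: [180.0, -39.0, -9.9]
force: [1.0, 0.1, -1.0]
opening: 0.0451
gripper_force: 45.0
```

```bash
python3 nxt.py  0 0 199.5 39 5 ; python3 nxt.py 0 0 199 39 10 1 0 197 47 10 2 0 196 55 10 |tail -3
```

```text
11.05 J [ -8.9  -1.1 134.9  -5.4   7.3  96.2] P [ 0.6081 -0.0736  0.107 ] R [180.   -39.05  -9.93] F [ 1.   0.1 -1. ] 0.045123266370061046 44.99706722795963
hole in hook frame [ 6.00e-01 -1.00e-01  2.01e+02] theta 39.05 yaw off 0.0
[0.0, 0.0, 199.5, 39.0, 5.0] ([3.1, -0.0, -3.9], [-0.12, 0.72, 0.09])
[0.0, 0.0, 199.0, 39.0, 10.0] ([6.3, -0.0, -7.8], [-0.08, 1.44, 0.18])
[1.0, 0.0, 197.0, 47.0, 10.0] ([-0.0, 8.0, 0.0], [0.36, 0.02, 1.92])
[2.0, 0.0, 196.0, 55.0, 10.0] ([0.0, 8.0, 0.0], [0.4, 0.02, 1.85])
```

Call:
drive_tool(plan=[[[1.5, 0, -1.9], [-0.03, 0.36, 0.04], -0.5], [[3.1, 0, -3.9], [-0.06, 0.72, 0.08], -0.5], [[4.7, 0, -5.8], [-0.07, 1.08, 0.13], -0.5], [[6.3, 0, -7.8], [-0.08, 1.44, 0.18], -0.5], [[6.3, 0, -7.8], [-0.08, 1.44, 0.18], -0.5]])

```text
t: 11.55
tool_pos: [0.6045, -0.0865, 0.1039]
tcp_rot: [179.9, -38.6, -1.1]
force: [-0.1, -0.2, -1.0]
opening: 0.0449
gripper_force: 45.0
```

```bash
python3 nxt.py 1 0 197 47 10 2 0 196 55 10
```

```text
11.55 J [-15.4  -0.8 134.7  46.7  12.1  32.7] P [ 0.6045 -0.0865  0.1039] R [179.92 -38.56  -1.06] F [-0.1 -0.2 -1. ] 0.04492290803737727 44.99678537249565
hole in hook frame [ -0.9  -0.4 197.2] theta 38.56 yaw off 8.83
[1.0, 0.0, 197.0, 47.0, 10.0] ([0.8, 8.4, -0.8], [0.57, 0.12, 1.94])
[2.0, 0.0, 196.0, 55.0, 10.0] ([0.0, 8.0, 0.0], [0.4, 0.02, 1.85])
```

```bash
python3 nxt.py 2 0 198 47 10 4 0 196 55 9 8 0 193 66 5
```

```text
11.55 J [-15.4  -0.8 134.7  46.7  12.1  32.7] P [ 0.6045 -0.0865  0.1039] R [179.92 -38.56  -1.06] F [-0.1 -0.2 -1. ] 0.04492290803737727 44.99678537249565
hole in hook frame [ -0.9  -0.4 197.2] theta 38.56 yaw off 8.83
[2.0, 0.0, 198.0, 47.0, 10.0] ([0.8, 8.4, -0.8], [0.71, 0.14, 1.92])
[4.0, 0.0, 196.0, 55.0, 9.0] ([-0.8, 8.0, 0.6], [0.39, -0.06, 1.99])
[8.0, 0.0, 193.0, 66.0, 5.0] ([-3.5, 11.0, 2.0], [0.6, -0.16, 2.83])
```

Call:
drive_tool(plan=[[[0.3, 2.8, -0.3], [0.3, 0.05, 0.6], -0.5], [[0.5, 5.6, -0.5], [0.5, 0.1, 1.25], -0.5], [[0.8, 8.4, -0.8], [0.71, 0.14, 1.92], -0.5], [[0.8, 8.4, -0.8], [0.71, 0.14, 1.92], -0.5]])

```text
t: 11.95
tool_pos: [0.6168, -0.0802, 0.0954]
tcp_rot: [-178.7, -44.3, -0.5]
force: [-0.4, 0.1, -0.5]
opening: 0.0448
gripper_force: 45.0
```

```bash
python3 nxt.py 4 0 197 55 9 8 0 193 66 5
```

```text
11.95 J [-16.5   1.5 136.9  95.9  12.5 -17.8] P [ 0.6168 -0.0802  0.0954] R [-178.66  -44.28   -0.46] F [-0.4  0.1 -0.5] 0.044750731675902655 44.99673530459404
hole in hook frame [  0.5   6.7 196.7] theta 44.28 yaw off 10.42
[4.0, 0.0, 197.0, 55.0, 9.0] ([-1.7, 10.7, 0.2], [0.78, 0.78, 2.39])
[8.0, 0.0, 193.0, 66.0, 5.0] ([-3.5, 11.0, 2.0], [0.52, -0.16, 2.89])
```

Call:
drive_tool(plan=[[[0, 0, 0], [0, 0, 0], -0.5], [[0, 0, 0], [0, 0, 0], -0.5]])

```text
t: 12.15
tool_pos: [0.6164, -0.0799, 0.0951]
tcp_rot: [-178.6, -44.1, -0.5]
force: [0.5, -0.2, -0.9]
opening: 0.045
gripper_force: 45.0
```

```bash
python3 nxt.py 4 0 197 55 9 8 0 193 66 5
```

```text
12.15 J [-16.5   1.5 136.9  95.1  12.5 -16.9] P [ 0.6164 -0.0799  0.0951] R [-178.57  -44.14   -0.52] F [ 0.5 -0.2 -0.9] 0.04497172461812912 44.997140765190125
hole in hook frame [  0.3   6.9 196.1] theta 44.14 yaw off 10.42
[4.0, 0.0, 197.0, 55.0, 9.0] ([-1.7, 10.9, 0.1], [0.85, 0.81, 2.39])
[8.0, 0.0, 193.0, 66.0, 5.0] ([-3.5, 11.0, 2.0], [0.52, -0.16, 2.89])
```

Call:
drive_tool(plan=[[[-0.4, 2.2, 0], [0.17, 0.25, 0.48], -0.5], [[-0.7, 4.4, 0], [0.34, 0.5, 0.96], -0.5], [[-1.0, 6.6, 0.1], [0.5, 0.65, 1.44], -0.5], [[-1.4, 8.8, 0.1], [0.68, 0.75, 1.92], -0.5], [[-1.7, 10.9, 0.1], [0.85, 0.81, 2.39], -0.5]])

```text
t: 12.65
tool_pos: [0.6398, -0.0872, 0.0842]
tcp_rot: [-180.0, -55.2, -0.9]
force: [-0.3, 0.4, -1.0]
opening: 0.0451
gripper_force: 45.0
```

```bash
python3 nxt.py 5 0 197 56 9 8 0 193 66 5
```

```text
12.65 J [-16.9   7.8 140.1 148.1  25.4 -70. ] P [ 0.6398 -0.0872  0.0842] R [-179.96  -55.15   -0.85] F [-0.3  0.4 -1. ] 0.0451232051509261 44.99694585800171
hole in hook frame [  4.2   0.5 197.7] theta 55.15 yaw off 9.12
[5.0, 0.0, 197.0, 56.0, 9.0] ([-0.1, 0.8, 0.1], [0.02, 0.06, 0.28])
[8.0, 0.0, 193.0, 66.0, 5.0] ([-3.5, 10.0, 1.9], [0.38, -0.17, 2.6])
```

Call:
drive_tool(plan=[[[-1, 2.7, 0.5], [0.13, -0.03, 0.72], -0.5], [[-1.8, 5.4, 1], [0.25, -0.06, 1.44], -0.5], [[-2.7, 8.1, 1.5], [0.35, -0.09, 2.16], -0.5], [[-3.6, 10.8, 2.0], [0.4, -0.11, 2.85], -0.5], [[-3.6, 10.8, 2.0], [0.4, -0.11, 2.85], -0.5]])

```text
t: 13.15
tool_pos: [0.6647, -0.0848, 0.0686]
tcp_rot: [-179.7, -65.7, -5.1]
force: [0.5, 0.2, -2.2]
opening: 0.0451
gripper_force: 45.0
```

```bash
python3 nxt.py 10 0 191 76 0 12 0 189 82 0
```

```text
13.15 J [-13.4  18.1 141.  168.7  45.1 -85.5] P [ 0.6647 -0.0848  0.0686] R [-179.66  -65.67   -5.08] F [ 0.5  0.2 -2.2] 0.04505009577990536 44.9969831854105
hole in hook frame [  7.2   1.3 190.1] theta 65.67 yaw off 5.17
[10.0, 0.0, 191.0, 76.0, 0.0] ([-4.9, 10.3, 1.6], [0.76, 0.09, 2.39])
[12.0, 0.0, 189.0, 82.0, 0.0] ([0.0, 6.0, -0.0], [0.14, -0.0, 1.53])
```

Call:
drive_tool(plan=[[[-1.2, 2.6, 0.4], [0.25, 0.02, 0.6], -0.5], [[-2.4, 5.2, 0.8], [0.45, 0.04, 1.2], -0.5], [[-3.7, 7.8, 1.2], [0.62, 0.06, 1.8], -0.5], [[-4.9, 10.3, 1.6], [0.76, 0.09, 2.39], -0.5], [[-4.9, 10.3, 1.6], [0.76, 0.09, 2.39], -0.5]])

```text
t: 13.65
tool_pos: [0.6909, -0.0891, 0.0677]
tcp_rot: [-179.5, -76.2, -10.5]
force: [0.5, -2.9, -3.3]
opening: 0.0447
gripper_force: 45.0
```

```bash
python3 nxt.py 12 0 189 83 0 12 0 187 85 0; python3 -c "
from sim import *
snap('scene','s6')
a=cv2.imread('pics/s6.png')
cv2.imwrite('pics/c7.png',cv2.resize(a[235:335,160:300],(800,571),interpolation=2))
s=telemetry.sense();Rt=R.from_euler('xyz',s['tcp_rot'],degrees=True);k=800/140
for o in([.018,.023,-.0045],[.018,-.023,-.0045],[.018,.023,.0045],[.018,-.023,.0045]):
  X=s['tool_pos']+Rt.apply(OFF+o);u=proj('s6',X);print(o,((u-[160,235])*k).round())
X=hook+[0,0,.222];print('tip',((proj('s6',X)-[160,235])*k).round())
"
```

```text
13.65 J [ -8.8  28.5 138.9 181.3  63.6 -90.2] P [ 0.6909 -0.0891  0.0677] R [-179.53  -76.18  -10.49] F [ 0.5 -2.9 -3.3] 0.04473661734663627 44.9968484044075
hole in hook frame [ 11.3  -1.2 193. ] theta 76.18 yaw off -0.1
[12.0, 0.0, 189.0, 83.0, 0.0] ([0.1, 6.8, -0.1], [-0.04, -0.1, 1.62])
[12.0, 0.0, 187.0, 85.0, 0.0] ([-0.0, 2.0, -0.0], [-0.12, -0.0, 0.46])
[0.018, 0.023, -0.0045] [394. 118.]
[0.018, -0.023, -0.0045] [521. 114.]
[0.018, 0.023, 0.0045] [392. 140.]
[0.018, -0.023, 0.0045] [520. 136.]
tip [460.  74.]
```

View pics/c7.png

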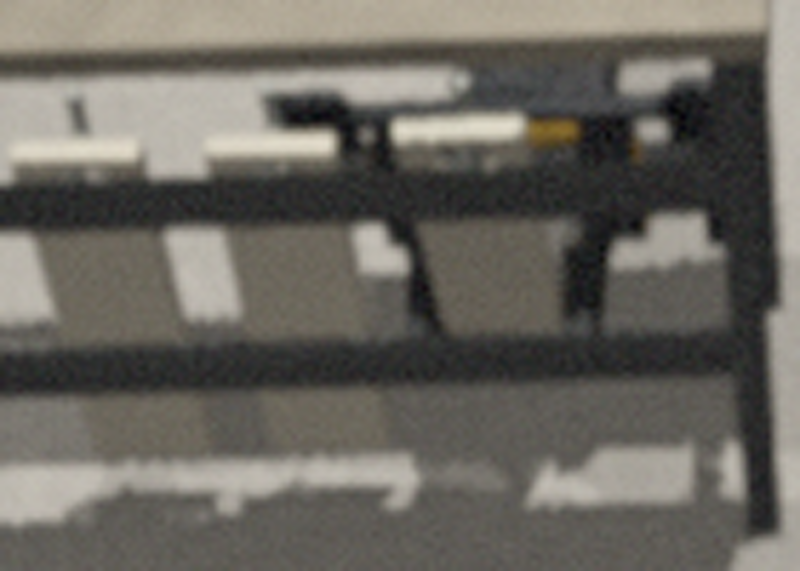

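The crop shows the tile's top edge at (392–525, 118–140), level with its neighbours, and the hook tip just visible above it at (460,78). So the hook is through the hole, and both hung tiles are in place.

Call:
drive_tool(plan=[[[0, 2.2, 0], [0, 0, 0.55], -0.5], [[0, 4.5, 0], [0, -0.05, 1.1], -0.5], [[0.1, 6.8, -0.1], [-0.04, -0.1, 1.62], -0.5], [[0.1, 6.8, -0.1], [-0.04, -0.1, 1.62], -0.5], [[0.1, 6.8, -0.1], [-0.04, -0.1, 1.62], -0.5]])

```text
t: 14.2
tool_pos: [0.7059, -0.0918, 0.0641]
tcp_rot: [179.1, -82.9, -9.1]
force: [0.5, -4.1, -3.5]
opening: 0.0451
gripper_force: 45.0
```

```bash
python3 nxt.py 12 0 186 86 0 12 0 183 87 0
```

```text
14.2 J [ -8.9  35.8 136.5 181.1  75.2 -90.3] P [ 0.7059 -0.0918  0.0641] R [179.1  -82.95  -9.09] F [ 0.5 -4.1 -3.5] 0.0451386431061541 44.996992349624634
hole in hook frame [ 11.6  -0.8 189.7] theta 82.95 yaw off -0.04
[12.0, 0.0, 186.0, 86.0, 0.0] ([0.0, 3.1, 0.1], [-0.23, -0.11, 0.74])
[12.0, 0.0, 183.0, 87.0, 0.0] ([0.0, 1.0, 0.0], [-0.26, -0.0, 0.24])
```

```bash
python3 nxt.py 12 -1.5 189 83 3.5; python3 nxt.py 12 -1.5 186 86 3.5|tail -1
```

```text
14.2 J [ -8.9  35.8 136.5 181.1  75.2 -90.3] P [ 0.7059 -0.0918  0.0641] R [179.1  -82.95  -9.09] F [ 0.5 -4.1 -3.5] 0.0451386431061541 44.996992349624634
hole in hook frame [ 11.6  -0.8 189.7] theta 82.95 yaw off -0.04
[12.0, -1.5, 189.0, 83.0, 3.5] ([3.5, 0.1, -0.3], [-0.06, 0.01, 0.06])
[12.0, -1.5, 186.0, 86.0, 3.5] ([3.5, 3.1, -0.2], [-0.23, -0.03, 0.74])
```

Call:
drive_tool(plan=[[[1.2, 0, -0.1], [0, 0, 0], -0.5], [[2.4, 0, -0.2], [-0.03, 0, 0.03], -0.5], [[3.5, 0.1, -0.3], [-0.06, 0.01, 0.06], -0.5], [[3.5, 0.1, -0.3], [-0.06, 0.01, 0.06], -0.5]])

```text
t: 14.6
tool_pos: [0.7061, -0.0913, 0.0642]
tcp_rot: [179.7, -83.1, -6.0]
force: [-0.7, 0.2, -1.1]
opening: 0.0453
gripper_force: 45.0
```

```bash
python3 nxt.py 12 -1 186 86 3.5 12 -1 184 86 3.5; python3 -c "
from h import *
print(telemetry.sense()['wrist_torque'])"
```

```text
14.6 J [-12.1  35.9 136.5 174.1  75.6 -89.3] P [ 0.7061 -0.0913  0.0642] R [179.66 -83.12  -6.03] F [-0.7  0.2 -1.1] 0.04528673206308023 44.99708712100983
hole in hook frame [ 11.4  -0.8 189.8] theta 83.12 yaw off 3.57
[12.0, -1.0, 186.0, 86.0, 3.5] ([-0.1, 2.9, 0.0], [-0.25, 0.02, 0.73])
[12.0, -1.0, 184.0, 86.0, 3.5] ([0.0, 0.0, 0.0], [-0.2, 0.0, 0.01])
[0.0885281  0.54902543 0.03660839]
```

Call:
drive_tool(plan=[[[0, 1.5, 0], [-0.1, 0.01, 0.36], -0.5], [[0, 2.9, 0], [-0.2, 0.02, 0.7], -0.5], [[0, 2.9, 0], [-0.3, 0.02, 0.7], -0.5], [[0, 2.9, 0], [-0.3, 0.02, 0.7], -0.5]])

```text
t: 15.0
tool_pos: [0.7134, -0.0921, 0.0613]
tcp_rot: [179.2, -86.2, -5.6]
force: [-0.6, 1.3, 2.5]
opening: 0.0452
gripper_force: 45.0
```

```bash
python3 nxt.py 12 -1 184 86 3.5
```

```text
15.0 J [-12.   39.4 135.  174.4  80.6 -89.5] P [ 0.7134 -0.0921  0.0613] R [179.15 -86.21  -5.56] F [-0.6  1.3  2.5] 0.04517493142166783 44.99446861445904
hole in hook frame [ 11.9  -0.7 186.4] theta 86.21 yaw off 3.54
[12.0, -1.0, 184.0, 86.0, 3.5] ([-0.0, -0.2, 0.1], [-0.25, 0.02, -0.03])
```

The tile now rests on the hook: the vertical force changed by about 4 N. Opening just enough to free it.

Call:
drive_tool(plan=[[[0, 0, 0], [0, 0, 0], 0.05], [[0, 0, 0], [0, 0, 0], 0.08], [[0, 0, 0], [0, 0, 0], 0.11], [[0, 0, 0], [0, 0, 0], 0.14], [[0, 0, 0], [0, 0, 0], 0.14]], force=5)

```text
t: 15.5
tool_pos: [0.7122, -0.0925, 0.0592]
tcp_rot: [179.4, -86.0, -5.8]
force: [-0.4, 0.9, 0.2]
opening: 0.0504
gripper_force: 0.0
```

Call:
drive_tool(plan=[[[0, 0, 0], [0, 0, 0], 0.15], [[0, 0, 0], [0, 0, 0], 0.15], [[0, 0, 0], [0, 0, 0], 0.15]])

```text
t: 15.8
tool_pos: [0.7124, -0.0926, 0.0593]
tcp_rot: [179.4, -86.0, -5.8]
force: [-0.1, -0.2, -0.3]
opening: 0.0503
gripper_force: 0.0
```

```bash
python3 nxt.py; python3 -c "
from h import *
snap('scene','s7')
a=cv2.imread('pics/s7.png')
cv2.imwrite('pics/c8.png',cv2.resize(a[235:335,160:300],(800,571),interpolation=2))"
```

```text
15.8 J [-12.   39.5 135.  174.4  80.6 -89.5] P [ 0.7124 -0.0926  0.0593] R [179.36 -86.01  -5.84] F [-0.1 -0.2 -0.3] 0.05031427693395063 0.0
hole in hook frame [ 11.5  -1.4 184.4] theta 86.01 yaw off 3.47
```

View pics/c8.png

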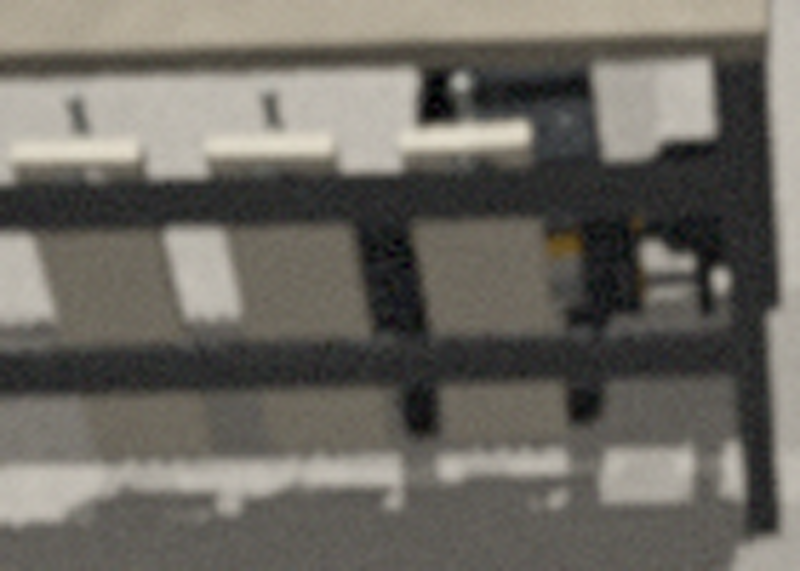

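The crop shows the tile hanging square on the hook beside its neighbours. It is 400–530 px wide, and the tip shows above it at (460,80). Backing straight out.

Call:
drive_tool(plan=[[[0, 0, 0], [0, -0.04, -0.6], 0.15], [[0, 0, 0], [0, -0.08, -1.3], 0.15], [[0, 0, 0], [0, -0.13, -2.1], 0.15], [[0, 0, 0], [0, -0.18, -3.0], 0.15], [[0, 0, 0], [0, -0.18, -3.0], 0.15]])

```text
t: 16.35
tool_pos: [0.681, -0.087, 0.0606]
tcp_rot: [179.6, -85.9, -6.0]
force: [0.3, -0.5, 0.1]
opening: 0.0507
gripper_force: 0.0
```

Call:
drive_tool(plan=[[[0, 0, 0], [0, 0, -0.8], 0.15], [[0, 0, 0], [0, 0, -1.6], 0.15], [[0, 0, 0], [0, 0, -2.3], 0.15], [[0, 0, 0], [0, 0, -2.3], 0.15], [[0, 0, 0], [0, 0, -2.3], 0.15]])

```text
t: 16.85
tool_pos: [0.6599, -0.0848, 0.063]
tcp_rot: [179.4, -86.0, -5.8]
force: [0.1, 0.3, -0.3]
opening: 0.051
gripper_force: 0.0
```

Call:
drive_tool(plan=[[[0, 0, 0], [0, 0, 0], 0.15], [[0, 0, 0], [0, 0, 0], 0.15], [[0, 0, 0], [0, 0, 0], 0.15], [[0, 0, 0], [0, 0, 0], 0.15], [[0, 0, 0], [0, 0, 0], 0.15]])

```text
t: 17.35
tool_pos: [0.6602, -0.0848, 0.0631]
tcp_rot: [179.3, -86.0, -5.8]
force: [0.3, -0.2, 0.1]
opening: 0.0503
gripper_force: 0.0
```

```bash
python3 nxt.py; python3 -c "
from h import *
A=snap('scene','s8')['pixels'].astype(int);B=snap('scene','s9')['pixels'].astype(int)
print('motion',np.abs(cv2.blur((A-B).astype(np.float32),(3,3))).max())
a=cv2.imread('pics/s9.png');im=np.zeros((600,800,3),np.uint8)
im[:,:]=cv2.resize(a[185:350,100:430],(800,600),interpolation=2)[:600] if 0 else cv2.copyMakeBorder(cv2.resize(a[215:350,160:430],(800,400),interpolation=2),0,200,0,0,0)
cv2.imwrite('pics/c9.png',im[:400])"
```

```text
17.35 J [-12.6  38.4 140.7 173.9  85.2 -90. ] P [ 0.6602 -0.0848  0.0631] R [179.3  -86.02  -5.78] F [ 0.3 -0.2  0.1] 0.050342489187898756 0.0
hole in hook frame [-41.3  -2.7 188.2] theta 86.02 yaw off 3.47
motion 10.555555
```

View pics/c9.png

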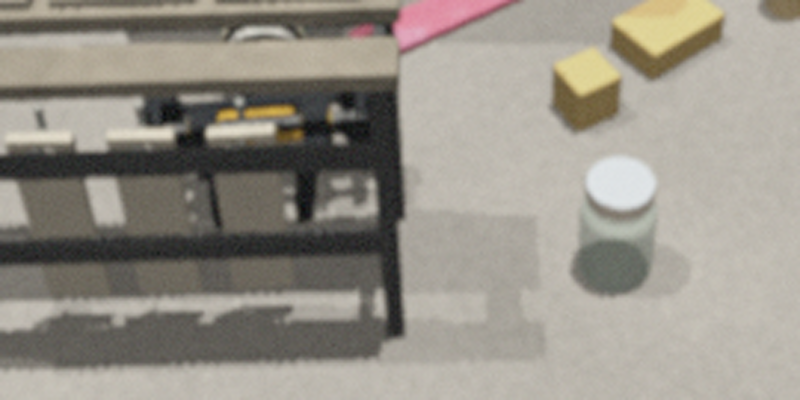

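The tile hangs level with its two neighbours, the gripper is clear of it with no force reading, and the jar and square prop look undisturbed. The round prop was never approached. Handing in.

```bash
python3 -c "
from station import order
print(order.sign_off())"
```

```text
the job is handed in; nothing more can be done
None
```

I hung the loose tile on the empty hook beside the two hung tiles, with the gripper backed clear, and handed the job in at about 17 s. On the way in, the tile brushed the rack's front edge once (about 15 N) and the gripper body lightly touched what was probably a rack post (about 4 N), both under the 40 N limit.

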